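# Close and clamp the denture curing box

## Robot

A 6-joint arm with a two-finger parallel gripper is mounted at the origin on the work surface. World frame = base frame: x ahead of the robot, y to its left, z up, the work surface at z = 0. Lengths are in m, angles in degrees, forces in N, time in s.
With the tool pointing down it reaches from about 0.3 to 0.95 m from the base axis. Payload 3.1 kg.
Tool frame: the origin (TCP) lies on the centre line of the jaws, within the pads' length; the fingertips stand 25 mm ahead of it and the grasp point (between the pads) lies 6 mm ahead of it; z points along the fingers, y is the line along which they close (so a half turn about z gives the same grasp; the last joint's range is limited). The gripper opens to 85 mm and grips with 20 to 120 N. Pads are 22 mm wide; open, the fingers measure 114 mm over their backs; the gripper's body (76 mm by 85 mm) begins 54 mm behind the grasp point. The pads swing forward as they close: fully open they stand 13 mm farther back than shut.
Start: joints at [-73.665, 17.653, 93.61, -0, 68.738, -3.994], TCP at [0.217, -0.586, 0.256] pointing down, gripper open.
Joint ranges: [-175.34, 175.34], [-45.06, 112.39], [2.9, 150.54], [-68.45, 248.45], [3.09, 151.38], [-168.51, 168.51]. Speed limits (degrees/s): [159.86, 159.86, 180, 180, 180, 180].

## Interface

Orientations are given as a 3x3 rotation matrix whose columns are the frame's x, y, z axes.
In Python, from workcell import ctrl, eyes gives the robot as it stands. The module is installed in compiled form; this text tells all that it offers. Calls block until the motion is done:
- ctrl.move_to(position, orientation): joint-space move of the TCP to a pose.
- ctrl.move_straight(position, frame=None, feed=0.15): straight line of the TCP; frame=None keeps the orientation; feed is the mean speed in m/s.
- ctrl.set_joints(angles): joint-space move.
- ctrl.grip(opening, strength=None): opening from 0.0 (shut) to 1.0 (fully open); strength is the grip in N (None keeps the last); returns when the fingers have stopped.
- ctrl.sleep(seconds).
- ctrl.inverse_kinematics(position, orientation): joint angles nearest the present ones, or None.
- ctrl.read_state(): the state.
- eyes.get_image(name): name is "scene" or "top"; returns a dict with "img" (420x560x3 uint8, blue, green, red), "camera_matrix" (3x3 intrinsics, pixels), "D" ([k1, k2, p1, p2, k3] as OpenCV has them; the pictures are not rectified), "R" (3x3) and "t" (3): a world point X has camera coordinates R X + t. Camera axes: x right, y down, z forward; pixel columns grow to the right and rows downward; lengths in m; the calibration is good to about 2 mm. A picture is of the moment at which its call begins. There is no depth.
A pose or a line that the arm cannot do raises ctrl.IKError and nothing moves.
- ctrl.finish_job(): hands the job in; it is judged then, once.
The state is a dict: "time": time; "joint_pos": joint angles; "joint_vel": joint speeds; "effort": joint torques, N m; "ee_pos": TCP position; "ee_rot": TCP orientation; "force": force on the tool from outside, world axes, zero at the start; "ft_torque": the same for the moment, N m; "grip_width": opening from 0.0 (shut) to 1.0 (fully open); "grasp_force": force on a finger pad.
Only numpy, scipy, OpenCV 4.12 (cv2) and the standard library are available. Lean on these libraries where they do the work, as an engineer would, in place of code of your own. Each camera call takes 0.05 s, during which the arm holds its last target. There are 200 camera calls.

## Task

Close the curing box for its next run: break its folding lid stay by pushing the red knee pin towards the hinge, lower the blue lid until it is fully shut, and then turn the red clamp knob clockwise until it clicks past its detent and the yellow arm lies over the lid. Leave the knob and the lid like that, and do not disturb the other things on the bench.

Things in the scene. Friction and masses are not known exactly. Their poses are not given: they have to be found in the camera images.
- curing_box: White open-topped curing box fixed to the bench, 180 (x) x 200 (y) x 85 mm high. Origin: centre of its underside; x points from front to hinge side, y to the stay side. Blue lid hinged on the +x top rim. A stay of two 78 mm links stands outside the +y wall (12 mm off). A grey bracket 84 mm high on the -y wall (box x -79 to -21, y -98 to -204 mm) carries the clamp knob.
- lid (a joint): Lid angle: 0 = held up by its stay (69 degrees open, top edge about 255 mm above the bench), 1.20 = fully shut (hard stop). It cannot be shut while the stay is straight. The hinge is stiff: the lid keeps its angle while steep; below about half way it may sink slowly by itself, but press it lightly to be sure it is shut.
- lid_hinge (a point): Point in the middle of the lid's hinge line, 87 mm above the bench, at box x +90 mm, y 0. The hinge line runs along the box's y. Its axes turn with the lid.
- lid_edge (a point): Point on the blue lid's outer face (on top when shut, looking away from the robot while open), 165 mm from the hinge line, mid-width. The lid is 180 x 205 x 10 mm and ends 17 mm beyond this point. Axes turn with the lid: x from the free edge to the hinge, z out of the outer face. 97 mm above the bench when shut.
- knee (a joint): Bend of the stay's knee: 0 = straight, slightly over centre, locked; grows as it folds towards the hinge side, about 2.7 when the lid is shut. A push of a few newtons on the red pin, away from the robot (box +x), breaks it; a push of 20 mm folds it to about 0.7 and draws the lid down somewhat.
- knee_pin (a point): On the axis of the knee's red pin, 14 mm thick, sticking out level 58 mm from the steel links along box +y; this point is 43 mm out, 15 mm from the pin's free end. While locked it is about 117 mm above the bench, at box x +11, y +155 mm, clear of the lid's side edge. As it is pushed to box +x it also sinks, by about three quarters of that.
- clamp (a joint): Angle of the red clamp knob, clockwise seen from above. Starts at 0 (yellow arm towards box -x). A sprung rod resists turning with up to 0.2 N m, most at about 0.5; past the dead centre at 1.0 it clicks over and drives the knob on to its hard stop at 1.45, where it stays. Let go before 1.0 it springs back to near 0. Clicked, the yellow arm lies across the lid's edge.
- clamp_grip (a point): On the knob's vertical axis (box x -50, y -145 mm), 132 mm above the bench, in the middle of the red bar grip: 50 mm long along this point's x axis, 18 mm across along its y, from 112 to 148 mm above the bench. Axes turn with the knob. A yellow arm 80 mm long lies below it along -x, its top 107 mm above the bench.
- denture_cast: Denture with pink gum on a cream stone cast, 55 x 60 x 37 mm, lying in the box. Origin: centre of its underside.
- stone_model: Cream stone dental model, 55 x 60 x 37 mm, in front of the box. Origin: centre of its underside.
- green_model: Green dental model, 55 x 60 x 37 mm, beside the box. Origin: centre of its underside.
- blue_pot: Blue ceramic cup, 80 mm across, 85 mm high. Origin: centre of its underside.
- wax_box: Red flat box, 75 x 110 x 22 mm. Origin: centre of its underside.
- jar: White jar with blue cap, 60 mm across, 70 mm high, behind the box. Origin: centre of its underside.
- flask: Round brass denture flask, 90 mm across, 45 mm high. Origin: centre of its underside.
- brush: Brush, 170 mm long, lying on the bench. Origin: under its middle.

How it is judged (in metres and radians):
On the way, in this order (a step that is already met when the one before it is completed fails the run):
1. the stay's knee is broken while the lid is still up (value of joint knee above 0.25 rad and value of joint lid below 1 rad).
2. the lid is fully shut (value of joint lid above 1.16 rad), for 0.2 s.
3. the clamp knob has clicked past its detent (value of joint clamp above 1.25 rad and value of joint lid above 1.16 rad), for 0.2 s.
At the end, for the whole second after the job is handed in: The lid is shut (lid joint above 1.16 of 1.20) and the clamp knob rests past its detent (above 1.25; its clicked rest is 1.45), both let go (all of step 3); the robot touches nothing.
It fails at once if another thing on the bench is shifted by more than 40 mm (distance of any of denture_cast, stone_model, green_model, blue_pot, wax_box, jar, flask, brush from where it was at the start of the episode above 0.04 m).
It also fails if it takes over 58 s, if anything falls off the work surface, if the arm or the gripper's body presses on something with over 40 N, if the wrist force passes 120 N, or if a joint passes its speed limit or range.

## Working session

There is one attempt and no reset: what is moved stays moved. The work goes in short steps, each a Python script; the robot and the scene stay as the last script left them, time stands still between calls to the robot, and variables do not carry over. Pictures are saved under pics/ and viewed, at most 10 in all, crops included, and the job is handed in when it is done.

```bash
mkdir -p pics; python3 - <<'E'
from workcell import ctrl, eyes
import cv2
for n in("scene","top"):
    d=eyes.get_image(n); cv2.imwrite(f"pics/{n}0.png",d["img"]); print(n,-d["R"].T@d["t"],d["camera_matrix"].tolist(),d["D"])
E
```

```text
scene [ 1.42682922 -0.03001375  1.18924031] [[537.8858199971089, 0.0, 279.42511688799345], [0.0, 537.8858199971089, 208.21370961598785], [0.0, 0.0, 1.0]] [-0.02664142  0.          0.          0.          0.        ]
top [0.38416026 0.01824974 1.37895269] [[510.29258052055263, 0.0, 274.63570793969825], [0.0, 510.29258052055263, 207.20173645032506], [0.0, 0.0, 1.0]] [-0.18266586  0.          0.          0.          0.        ]
```

View pics/scene0.png

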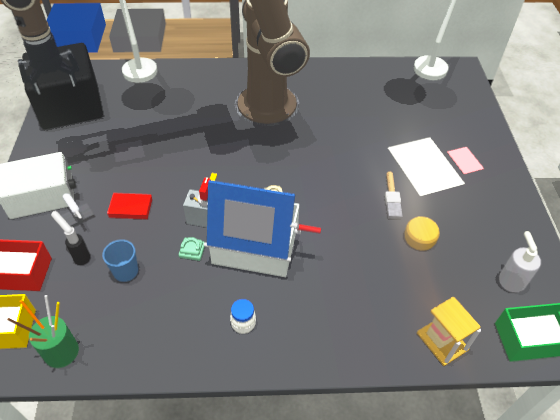

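View pics/top0.png

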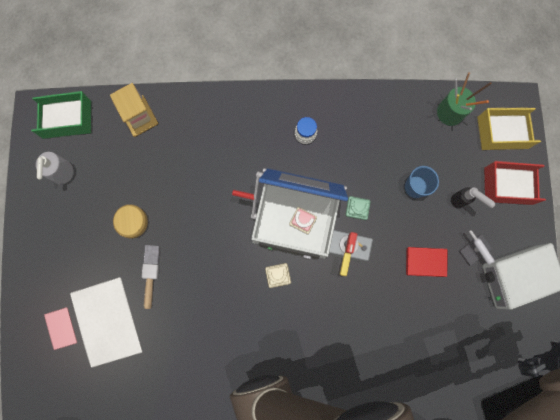

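The scene view shows the lid up, with the pin at about (308,228) and the knob at (205,190). In the top view the box is centred near (297,220), the pin is at (243,196), the knob at (351,242) and the yellow arm at (346,262).

```bash
cat > h.py <<'E'
from workcell import ctrl, eyes
import cv2, numpy as np
def ray(d,px):
    u=cv2.undistortPoints(np.array([[px]],float),d["camera_matrix"],np.array(d["D"]))[0,0]
    c=-d["R"].T@d["t"]; v=d["R"].T@np.array([u[0],u[1],1]); return c,v/np.linalg.norm(v)
def plane(d,px,z):
    c,v=ray(d,px); return c+v*(z-c[2])/v[2]
def tri(d1,p1,d2,p2):
    c,v=ray(d1,p1); e,w=ray(d2,p2)
    s=np.linalg.lstsq(np.c_[v,-w],e-c,rcond=None)[0]; a=c+v*s[0]; b=e+w*s[1]
    return (a+b)/2, np.linalg.norm(a-b)
def proj(d,X):
    return cv2.projectPoints(np.array(X,float).reshape(-1,3),cv2.Rodrigues(d["R"])[0],d["t"],d["camera_matrix"],np.array(d["D"]))[0][:,0]
def masks(img):
    h=cv2.cvtColor(img,cv2.COLOR_BGR2HSV); H,S,V=cv2.split(h)
    return dict(red=((H<8)|(H>172))&(S>170)&(V>70), yellow=(H>20)&(H<34)&(S>170)&(V>90), white=(S<45)&(V>120), blue=(H>100)&(H<125)&(S>150)&(V>60))
E
python3 - <<'E'
from h import *
roi={"scene":(170,150,340,290),"top":(220,155,385,290)}
ims=[]
for n,(a,b,c,e) in roi.items():
    d=eyes.get_image(n); im=d["img"]
    ims.append(cv2.resize(im[b:b+135,a:a+165],None,fx=4,fy=4,interpolation=cv2.INTER_CUBIC)[:,:660])
    m=masks(im)
    for k in("red","yellow","white"):
        cnt,_=cv2.findContours(m[k].astype(np.uint8),cv2.RETR_EXTERNAL,cv2.CHAIN_APPROX_NONE)
        for q in cnt:
            x,y,w,h=cv2.boundingRect(q)
            if cv2.contourArea(q)>12 and a<x<c and b<y<e: print(n,k,cv2.contourArea(q),(x,y,w,h),[np.round(v,1) for v in cv2.minAreaRect(q)], cv2.boxPoints(cv2.minAreaRect(q)).round(1).tolist())
cv2.imwrite("pics/cs.png",ims[0]);cv2.imwrite("pics/ct.png",ims[1])
E
```

```text
scene red 70.5 (299, 225, 22, 7) [array([309.4, 228.2]), array([21.5,  4.3]), np.float64(9.5)] [[298.3999938964844, 228.60000610351562], [299.1000061035156, 224.39999389648438], [320.3999938964844, 227.89999389648438], [319.6000061035156, 232.10000610351562]]
scene red 105.5 (199, 178, 11, 22) [array([203.5, 188.2]), array([ 8.5, 21.5]), np.float64(7.6)] [[197.89999389648438, 198.3000030517578], [200.6999969482422, 177.0], [209.10000610351562, 178.10000610351562], [206.3000030517578, 199.39999389648438]]
scene yellow 29.0 (210, 173, 7, 7) [array([213., 176.]), array([6., 6.]), np.float64(90.0)] [[210.0, 173.0], [216.0, 173.0], [216.0, 179.0], [210.0, 179.0]]
scene white 1549.0 (204, 202, 97, 75) [array([262.6, 250.7]), array([ 64.1, 104.5]), np.float64(66.8)] [[201.89999389648438, 241.89999389648438], [298.0, 200.6999969482422], [323.29998779296875, 259.6000061035156], [227.1999969482422, 300.79998779296875]]
scene white 1672.5 (224, 200, 51, 44) [array([247.8, 221.2]), array([52. , 35.7]), np.float64(9.5)] [[219.1999969482422, 234.5], [225.10000610351562, 199.39999389648438], [276.3
[... 632 characters left out ...]
03125, 283.8999938964844], [266.79998779296875, 286.3999938964844]]
top white 330.5 (351, 236, 22, 24) [array([361.7, 247.5]), array([18. , 22.7]), np.float64(12.5)] [[350.3999938964844, 256.6000061035156], [355.29998779296875, 234.5], [372.8999938964844, 238.39999389648438], [368.0, 260.6000061035156]]
top white 22.5 (355, 204, 8, 7) [array([358.5, 207. ]), array([6., 7.]), np.float64(90.0)] [[355.0, 204.0], [362.0, 204.0], [362.0, 210.0], [355.0, 210.0]]
top white 4803.5 (251, 172, 98, 86) [array([299.3, 216.1]), array([102.7,  70.1]), np.float64(12.1)] [[241.6999969482422, 239.60000610351562], [256.3999938964844, 171.0], [356.8999938964844, 192.5], [342.20001220703125, 261.1000061035156]]
```

View pics/cs.png

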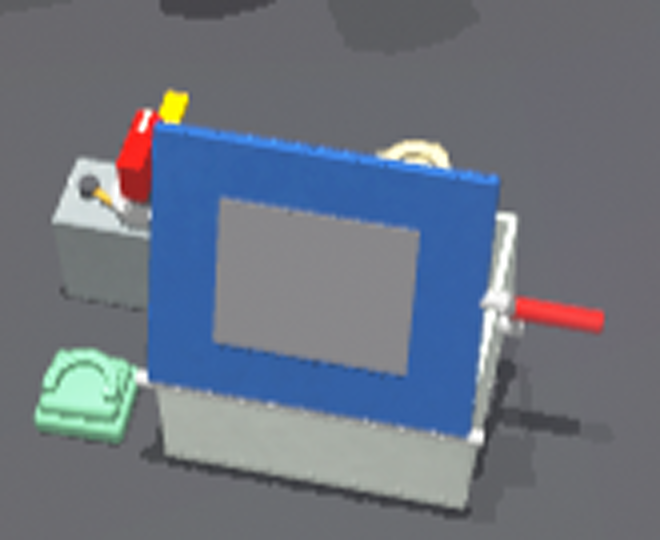

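View pics/ct.png

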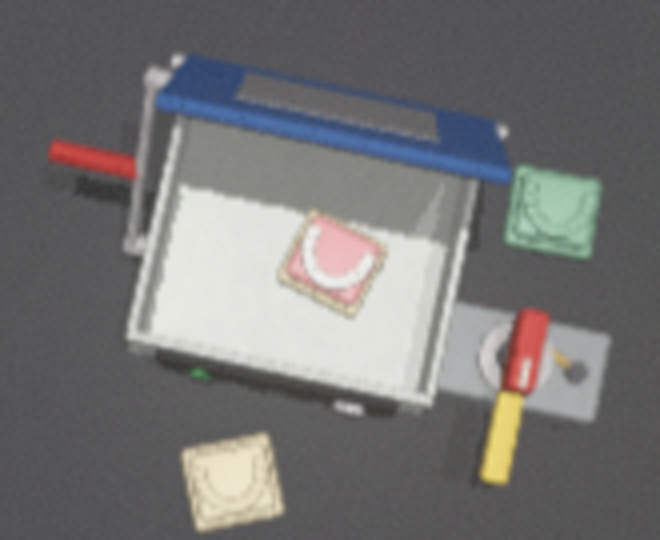

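The crops show the pin's free end at top (232.5,192.5) and scene (320.7,230.5). The front rim corners are at top (252,241.2) and (328,255.7), and the knob bar is centred near top (351.5,242). Next I'll fit the box frame.

```bash
python3 - <<'E'
from h import *
T=eyes.get_image("top");S=eyes.get_image("scene")
e,g1=tri(T,(232.5,192.5),S,(320.7,230.5)); i,g2=tri(T,(253.7,197),S,(298.7,226.7))
print("pin end",e,g1,"inner",i,g2,np.linalg.norm(e-i))
L=plane(T,(252,241.2),.085);R=plane(T,(328,255.7),.085); print("corners",L,R,np.linalg.norm(L-R))
yd=(L-R)[:2]/np.linalg.norm((L-R)[:2]); xd=np.array([yd[1],-yd[0]])
o=(L+R)[:2]/2+xd*.09
print("box",o,"yaw",np.degrees(np.arctan2(xd[1],xd[0])))
B=lambda x,y,z:np.r_[o+xd*x+yd*y,z]
print("pin pred",B(.011,.170,.117),"grip",B(-.05,-.145,.148))
for n,p in dict(pinend=(.011,.17,.117),pinin=(.011,.112,.117),grip=(-.05,-.145,.148),rearR=(.09,-.1,.085),gripA=(-.025,-.145,.148),gripB=(-.075,-.145,.148),armend=(-.13,-.145,.107),brk=(-.079,-.204,.084),brk2=(-.021,-.204,.084)).items():
    print(n,((proj(T,B(*p))[0]-[220,155])*4).round(),((proj(S,B(*p))[0]-[170,150])*4).round())
for n,p in dict(stone=(276.8,274.5)).items(): print(n,plane(T,p,.037))
print("green",plane(T,(358,207.5),.037))
hsv=cv2.cvtColor(T["img"],cv2.COLOR_BGR2HSV); print(hsv[195,243],hsv[240,352],hsv[262,346])
E
```

```text
pin end [0.62915131 0.12029786 0.11972785] 0.0037600045170045325 inner [0.61662233 0.06657509 0.12052636] 0.002928085588715399 0.05517018910762655
corners [0.50884069 0.07176672 0.085     ] [ 0.46884009 -0.12077799  0.085     ] 0.19665581884572633
box [ 0.57695893 -0.042812  ] yaw -11.736092332688735
pin pred [0.62230767 0.12139668 0.117     ] grip [ 0.49851059 -0.17461055  0.148     ]
pinend [ 46. 161.] [600. 316.]
pinin [136. 178.] [508. 303.]
grip [530. 345.] [131. 142.]
rearR [482. 130.] [152. 383.]
gripA [536. 305.] [120. 171.]
gripB [523. 386.] [140. 114.]
armend [498. 477.] [166.  96.]
brk [597. 416.] [ 66. 161.]
brk2 [612. 327.] [ 42. 226.]
stone [0.42498164 0.00968164 0.037     ]
green [ 0.5993709  -0.21058637  0.037     ]
[  0 162 191] [  1 151 208] [ 24 125 232]
```

```bash
cat >> h.py <<'E'
yaw=np.radians(-12.3); xd=np.array([np.cos(yaw),np.sin(yaw),0]); yd=np.array([-xd[1],xd[0],0]); Z=np.array([0,0,1.])
O=np.array([.578,-.042,0])
def down(y): y=np.array(y)/np.linalg.norm(y); return np.c_[np.cross(y,-Z),y,-Z]
def B(x,y,z): return O+xd*x+yd*y+Z*z
def st():
    s=ctrl.read_state(); return round(s["time"],1),np.round(s["ee_pos"],3),"F box",np.round([s["force"]@xd,s["force"]@yd,s["force"][2]],1)
E
python3 - <<'E'
from h import *
s=ctrl.read_state(); print(s["ee_rot"].round(2).tolist(),s["force"])
P=np.array([.624,.106,0])+.005*yd
c=[s_*xd for s_ in(1,-1)]
q0=np.array(s["joint_pos"]); 
opts=[(abs(np.array(ctrl.inverse_kinematics(P-.045*xd+.38*Z,down(v)))-q0).max(),k) for k,v in enumerate(c)]
print(opts); F=down(c[min(opts)[1]])
ctrl.grip(0.0)
ctrl.move_straight(np.array(s["ee_pos"])+[0,0,.13],feed=.3)
ctrl.move_to(P-.05*xd+.36*Z,F)
ctrl.move_straight(P-.05*xd+.11*Z,feed=.2); print(st())
for k in range(1,14):
    ctrl.move_straight(P+(-.05+.004*k)*xd+.11*Z,feed=.08); r=st(); print(k,r[3])
    if r[3][0]<-1.5: break
cv2.imwrite("pics/push.png",np.hstack([cv2.resize(eyes.get_image(n)["img"][150:290,170:370],(400,280)) for n in("scene","top")]))
print(st())
E
```

```text
[[0.94, 0.35, -0.0], [0.35, -0.94, 0.0], [0.0, -0.0, -1.0]] [ 0.58139967 -0.37168074 -0.87119923]
[(np.float64(81.17436520569638), 0), (np.float64(156.19709293264145), 1)]
(5.8, array([0.577, 0.122, 0.111]), 'F box', array([ 0.7,  0.4, -0.6]))
1 [-0.1 -0.3  0.2]
2 [ 0.3 -0.4 -0.5]
3 [-0.9  0.4 -0.2]
4 [0.1 0.3 0.1]
5 [-0.   0.3 -0.8]
6 [ 0.1  0.6 -1. ]
7 [ 0.1  0.4 -0.3]
8 [-0.3  0.1  0.4]
9 [ 0.9 -0.5 -0.2]
10 [ 0.1 -0.2 -0.2]
11 [-0.9  0.3 -1.9]
12 [-3.  -0.7 -1.3]
(8.9, array([0.622, 0.111, 0.109]), 'F box', array([-2.9, -0.6, -1.7]))
```

View pics/push.png

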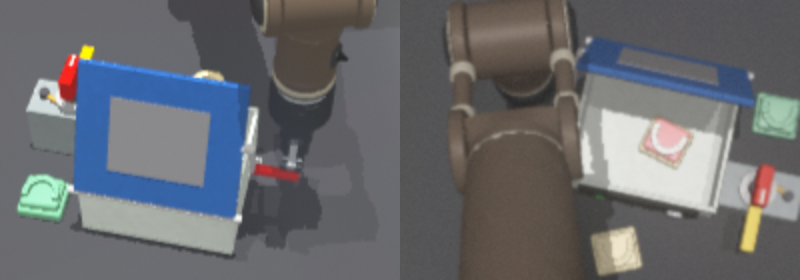

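The finger now touches the pin near its free end, at about (292,165) in the left half, and the lid is still up. Next I push the pin.

```bash
python3 - <<'E'
from h import *
p=np.array([.624,.106,.11])+.005*yd-.002*xd
for k in range(1,8):
    ctrl.move_straight(p+.004*k*xd,feed=.08); print(k,st()[3])
ctrl.move_straight(p-.03*xd,feed=.2)
ctrl.move_straight(p-.03*xd+.25*Z,feed=.3)
S=eyes.get_image("scene"); ctrl.move_to(B(.15,0,.40),ctrl.read_state()["ee_rot"]); 
T=eyes.get_image("top")
print(st())
cv2.imwrite("pics/push2.png",np.hstack([cv2.resize(d["img"][130:270,170:370],(400,280)) for d in(S,T)]))
E
```

```text
1 [-5.4 -0.1 -3.5]
2 [-8.4  0.8 -6.2]
3 [-10.5   2.3  -6.1]
4 [-14.    2.2  -9. ]
5 [-16.1   4.1 -10. ]
6 [-19.3   4.2 -13.1]
7 [-22.9   4.5 -12.9]
(13.2, array([ 0.724, -0.072,  0.399]), 'F box', array([-0.2, -0.2, -0.6]))
```

View pics/push2.png

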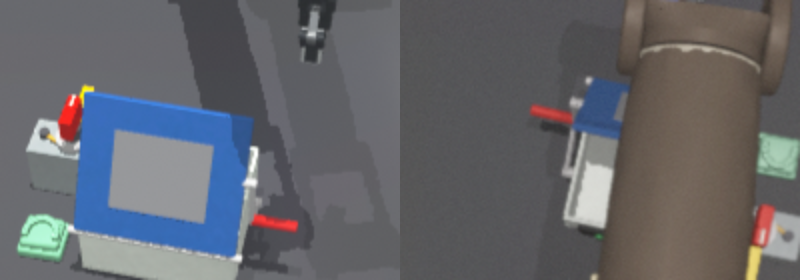

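The pin's free end has moved back, to about (236,184.5) in the top view and (318.5,243) in the scene view, and the lid has come down a bit. I'll triangulate the pin and then sweep the lid down.

```bash
python3 - <<'E'
from h import *
T=eyes.get_image("top");S=eyes.get_image("scene")
e,g=tri(T,(236,184.5),S,(318.5,243)); d=e-O; print("pin box",d@xd,d@yd,d[2],g)
F=ctrl.read_state()["ee_rot"]
def tip(th,r,press=0):  # fingertip's front lower corner on the lid's outer face
    t=np.radians(th); o=.010-press
    return B(.09-r*np.cos(t)+o*np.sin(t)+.012,0,.087+r*np.sin(t)+o*np.cos(t)+.025)
r=.145
ctrl.move_straight(tip(75,r,-.04)+.03*Z,feed=.25); 
ctrl.move_straight(tip(75,r,-.04),feed=.2); print(st())
ctrl.move_straight(tip(72,r,-.005),feed=.1); print(st())
for th in np.arange(68,11,-4):
    ctrl.move_straight(tip(th,r),feed=.1); s=st(); print(th,s[0],s[3])
    if np.abs(s[3]).max()>28: print("STOP");break
E
```

```text
pin box 0.040749111064003404 0.1680450189532847 0.1007938530221878 0.005151427439748751
(14.2, array([ 0.689, -0.066,  0.266]), 'F box', array([-0.1,  0.3,  0.5]))
(14.7, array([ 0.649, -0.057,  0.256]), 'F box', array([-0.8, -0.4,  0.1]))
68 15.0 [ 0.6 -0.9 -0.1]
64 15.3 [ 0.4 -0.3 -0.1]
60 15.5 [0.  0.8 0.6]
56 15.8 [-0.  -0.1  0.1]
52 16.0 [-0.  -0.4  0.2]
48 16.3 [-0.3 -1.1  0.4]
44 16.5 [ 0.9 -0.8  0.5]
40 16.8 [-0.1 -0.3  0.5]
36 17.0 [0.  0.2 0.3]
32 17.3 [-0.1  0.6 -0.4]
28 17.5 [-0.4  0.6  0.4]
24 17.8 [-0.2  0.7  0.5]
20 18.0 [-0. -0.  0.]
16 18.3 [ 1.  -0.  -0.4]
12 18.5 [ 0.7 -0.1  0.1]
```

```bash
python3 - <<'E'
from h import *
cv2.imwrite("pics/lid.png",np.hstack([cv2.resize(eyes.get_image(n)["img"][130:270,170:370],(400,280)) for n in("scene","top")])); print(st())
E
```

```text
(18.6, array([ 0.541, -0.034,  0.152]), 'F box', array([ 0.8,  0.6, -0.6]))
```

View pics/lid.png

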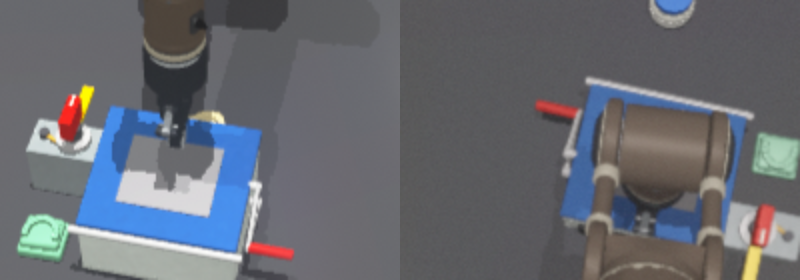

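The lid is nearly shut and sinking ahead of the finger, which is at about (172,130). Next I press it down and watch the force.

```bash
python3 - <<'E'
from h import *
p=np.array(ctrl.read_state()["ee_pos"])
for k in range(1,30):
    ctrl.move_straight(p-.002*k*Z,feed=.05); s=st()
    if s[3][2]>12: break
print(s); ctrl.sleep(.5); print(st())
ctrl.move_straight(p+.15*Z,feed=.3)
q=np.array(ctrl.read_state()["joint_pos"])
for sg in(1,-1):
    v=sg*yd
    print(sg,[np.round(ctrl.inverse_kinematics(B(-.05,-.145,.138),down(np.cos(a)*v-np.sin(a)*np.cross(Z,v))),0) for a in(0,.7,1.45)])
print(q.round(),st())
# knob centre check from the top view: red blob inside the expected window
T=eyes.get_image("top");h=cv2.cvtColor(T["img"],cv2.COLOR_BGR2HSV)
m=(((h[...,0]<8)|(h[...,0]>172))&(h[...,1]>110)&(h[...,2]>90)).astype(np.uint8)
w=np.zeros_like(m);w[225:270,335:370]=1
ys,xs=np.nonzero(m&w);r=cv2.minAreaRect(np.c_[xs,ys].astype(np.float32));print(len(xs),r,plane(T,r[0],.140),"pred",B(-.05,-.145,.140))
E
```

```text
(22.9, array([ 0.542, -0.034,  0.122]), 'F box', array([-8.4, -1.5, 22.6]))
(23.4, array([ 0.542, -0.034,  0.122]), 'F box', array([-8.5, -0.7, 21. ]))
1 [array([ -24.,   16.,  112.,   -0.,   53., -102.]), array([-24.,  16., 112.,  -0.,  53., -61.]), array([-24.,  16., 112.,  -0.,  53., -19.])]
-1 [array([-24.,  16., 112.,  -0.,  53.,  78.]), array([-24.,  16., 112.,  -0.,  53., 119.]), array([-24.,  16., 112.,  -0.,  53., 161.])]
[ -8.   6. 102.  -0.  72.   4.] (24.1, array([ 0.54 , -0.034,  0.3  ]), 'F box', array([-1.7,  0.3, -0.8]))
134 ((350.7390441894531, 242.0511932373047), (7.752577304840088, 20.603694915771484), 12.094757080078125) [ 0.49754551 -0.17171295  0.14      ] pred [ 0.49825832 -0.17302009  0.14      ]
```

```bash
python3 - <<'E'
from h import *
c=B(-.05,-.145,.141)
f=lambda a:down(np.cos(a)*yd-np.sin(a)*np.cross(Z,yd))
ctrl.move_to(c+.13*Z,f(0)); ctrl.grip(.6)
ctrl.move_straight(c,feed=.15); print(st())
ctrl.grip(0,60); s=ctrl.read_state(); print(st(),s["grip_width"],s["grasp_force"])
for a in np.arange(.1,1.41,.1):
    ctrl.move_straight(c,f(a),feed=.1); s=ctrl.read_state(); print(round(a,2),st()[0],st()[3],s["ft_torque"].round(2)[2])
T=eyes.get_image("scene"); cv2.imwrite("pics/knob.png",cv2.resize(T["img"][130:270,170:370],(600,420)))
E
```

```text
(27.4, array([ 0.499, -0.173,  0.142]), 'F box', array([0.3, 0.9, 0.3]))
(27.8, array([ 0.499, -0.173,  0.142]), 'F box', array([-0.3,  3.1,  5.9])) 0.20575319362125624 59.31427717208862
0.1 28.0 [-0.5  3.4  6.1] 0.03
0.2 28.3 [-0.7  1.9  4.6] -0.03
0.3 28.5 [-1.7  1.4  6.2] 0.09
0.4 28.8 [-1.7  0.1  5.9] 0.11
0.5 29.0 [-2.6 -0.8  5.7] 0.14
0.6 29.3 [-2.7 -1.7  7. ] 0.12
0.7 29.5 [-2.9 -1.8  7.5] 0.13
0.8 29.8 [-5.  -3.1  6.9] 0.16
0.9 30.0 [-6.7 -4.   7.2] 0.01
1.0 30.3 [-6.1 -5.2  8.4] 0.04
1.1 30.5 [-5.5 -3.8  9.3] -0.08
1.2 30.8 [-7.5 -6.5 10. ] -0.09
1.3 31.0 [-8.  -5.9  9.6] -0.15
1.4 31.3 [-7.7 -6.  11.1] -0.12
```

View pics/knob.png

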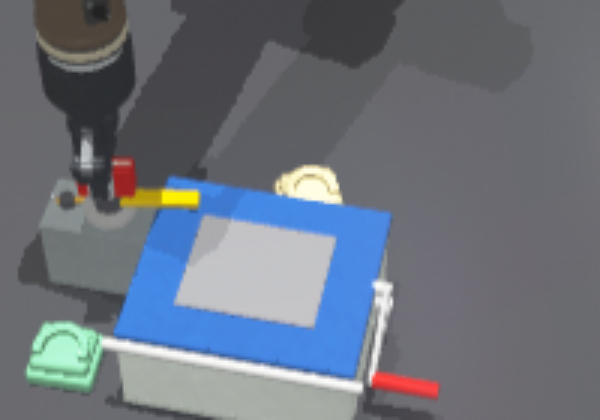

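The knob has turned. The yellow arm, at about (165,198), lies over the shut lid, and the torque has changed sign, so it is past the detent. Next I release, retract and check.

```bash
python3 - <<'E'
from h import *
ctrl.grip(.6); ctrl.sleep(.3)
p=np.array(ctrl.read_state()["ee_pos"]); ctrl.move_straight(p+.2*Z,feed=.15)
ctrl.move_to(np.array([.30,-.45,.36]),ctrl.read_state()["ee_rot"]); print(st())
cv2.imwrite("pics/end.png",np.hstack([cv2.resize(eyes.get_image(n)["img"][130:290,170:370],(400,320)) for n in("scene","top")]))
E
```

```text
(34.8, array([ 0.301, -0.449,  0.36 ]), 'F box', array([ 0. , -1.2,  0.2]))
```

View pics/end.png

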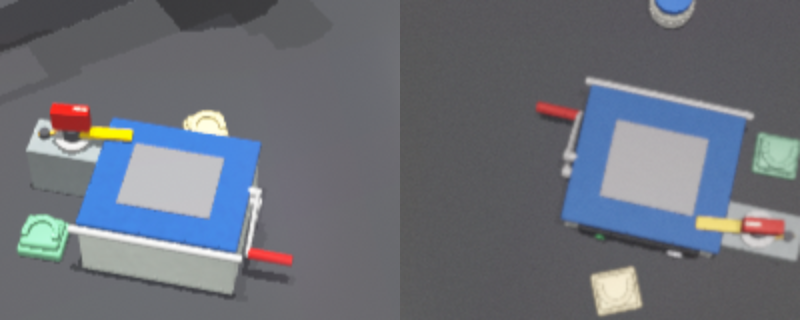

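The lid is flat on the box, and the yellow arm at (718,224) lies over its edge, roughly 85° from where it started. The neighbouring models haven't moved, so I'm handing in.

```bash
python3 -c "
from workcell import ctrl
print(ctrl.finish_job())"
```

```text
the job is handed in; nothing more can be done
None
```

I broke the stay, shut the lid, clicked the clamp over it and handed the job in at about 35 s; the last pictures show the lid shut and the models next to the box unmoved, but no verdict was returned.

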